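# Third hand for a shelf bracket

### The arm

A 6-joint arm with a two-finger parallel gripper is mounted at the origin on a cart in front of the work surface, level with it; the furniture and walls round the work are solid. World frame = base frame: x ahead of the robot, y to its left, z up, the work surface at z = 0. Lengths are in m, angles in rad, forces in N, time in s.
With the tool pointing down it reaches from about 0.35 to 0.775 m from the base axis. Payload 7.3 kg.
Tool frame: the origin (TCP) lies midway between the tips of the shut fingers; the grasp point (between the pads) lies 19 mm behind it; z points along the fingers, y is the line along which they close (so a half turn about z gives the same grasp; the last joint's range is limited). The gripper opens to 92 mm and grips with 3 to 60 N. Pads are 19 mm wide; open, the fingers measure 130 mm over their backs; the gripper's body (75 mm by 190 mm) begins 47 mm behind the grasp point.
Start: joints at [-1.39, 0.342, 1.524, -0, 1.275, -0.146], TCP at [0.169, -0.497, 0.227] pointing down, gripper open.
Joint ranges: [-2.53, 2.53], [-0.77, 2.02], [0.04, 2.7], [-1, 4.14], [0.28, 2.66], [-3.11, 3.11]. Speed limits (rad/s): [2.57, 2.57, 3.14, 3.14, 3.14, 3.14].

### API

Orientations are given as [roll, pitch, yaw] about the fixed x, y, z axes, in that order (R = Rz(yaw) Ry(pitch) Rx(roll)).
In Python, from cell import robot, read_camera, camera_params, nets gives the robot as it stands. The module is installed in compiled form; this text tells all that it offers.
- The arm moves only by the tool step_arm, never from a script. Its argument "steps" is a list of rows, each an object of numbers: "x", "y", "z": the shift along the tool's x, y, z as a fraction of full scale; "rx", "ry", "rz": the turn, a rotation vector about the tool's x, y, z as a fraction of full scale; "claw": the opening, from -1 (shut) to 1 (fully open). In form: [{"x": .., "y": .., "z": .., "rx": .., "ry": .., "rz": .., "claw": ..}, ...]. A call has 1 to 12 rows; each row is the pose to reach, as a shift and turn from the pose commanded when the call began, along the tool's axes at that moment; what a row does not reach only later rows make up. Full scale, the value 1, is 750 mm for a shift and pi/4 rad for a turn. A row lasts 1/12 s, in which the tool goes at most 41.7 mm and 7.16 degrees, less where a joint would pass 70% of its speed; a pose out of reach is approached as far as the arm can. A call with a number of a shift or a turn outside -1 to 1 is refused whole. A call with a gripper value outside its range is refused whole. The fingers move at their own pace and stop on an object; "squeeze" is the grip in N (left out, the last holds). Time passes only in rows, so rows that repeat a pose let the fingers close. It gives the time, the measured TCP pose, the force, the opening and the grip force at its end, in the units of the state.
- robot.observe(): the state, without advancing time (a new reading comes with each control period).
- read_camera(name): name is "scene" or "top" or "wrist"; returns (picture, depth): 400x640x3 uint8, blue, green, red; 400x640 float32, m along the optical axis (not along the pixel's ray), 0 where there is no reading.
- camera_params(name): a dict with "fx", "fy", "cx", "cy" (pixels), "R" (3x3) and "t" (3): a world point X has camera coordinates R X + t; the wrist camera has in their place "hand_eye" (4x4, takes a point from camera to tool coordinates, whose origin is the TCP and whose axes are the flange's). Camera axes: x right, y down, z forward; pixel columns grow to the right and rows downward; lengths in m; the calibration is good to about 2 mm. A picture is of the moment at which its call begins: read the wrist's pose just before it. camera_params takes no time and is no camera call.
- robot.hand_in(): hands the job in; it is judged then, once.
Trained networks look in the newest picture that a camera, given by its name, has taken for a name from the list of things; names that differ only in an ending like _2 or _b are one class to them, and where a whole thing is asked for, a point or a joint stands for the part that bears it (a point fixed in the world has none). Each returns a list of dicts, best first, with "conf" (0 to 1); they miss things now and then, are a little off and sometimes report something else, mostly with a low value. They report only what shows in the picture. A call takes as long as a camera call. They do not tell look-alikes from the thing itself.
- nets.masks_of(camera, query): "region" (400x640 bool, what is visible of it) and "box" ([left, top, right, bottom] in pixels, round what is visible of it).
- nets.landmark_of(camera, query): "pixel" ([row, column] in pixels: a listed point, or the origin of a listed thing).
The state is a dict: "time": time; "qpos": joint angles; "qvel": joint speeds; "joint_efforts": joint torques, N m; "tool_pos": TCP position; "tool_rot": TCP orientation; "contact_force": force on the tool from outside, world axes, zero at the start; "torque": the same for the moment, N m; "opening": finger opening in m; "grip_force": force on a finger pad.
Only numpy, scipy, OpenCV 4.12 (cv2) and the standard library are available. Lean on these libraries where they do the work, as an engineer would, in place of code of your own. Each camera call takes 0.05 s, during which the arm holds its last target. There are 200 camera calls.

### The job

Glue is on the wooden shelf bracket, so set the kitchen timer by pressing its red key, then its yellow key, then its green key, one at a time, each fully down and let up again. Then stand the bracket on the plywood jig, its wide flat plate square against the sprung rail and centred between the rail's two white lines, and press it until the pointers stand within the green band (about 10 N, never on to the end of the travel) so that I can drive the screws. Finish while still holding it pressed there with a steady push, the bracket in the gripper's fingers, and leave the other things on the worktop alone.

Things in the scene. Friction and masses are not known exactly. Their poses are not given: they have to be found in the camera images.
- jig: plywood base plate 240 (x) x 160 (y) mm on rubber feet, fixed, turned up to 0.3 rad; its top is 24 mm above the worktop. Origin: at its centre, at worktop height. Its +x is the pressing direction. The sprung rail's near face is 30 mm in +x of the origin at rest; a dark backstop stands at the far edge. Painted scale at both sides for the rail's pointers: white too little, green right, red too much
- rail (a joint): sprung oak rail on the jig, 130 mm long (y), 18 thick (x), top 70 mm above the worktop. Value: metres pushed back along the jig's +x, 0 at rest, 0.040 at its end stop; spring 500 N/m. Pointers at its ends, 9 mm behind its near face, are in the green band from 0.012 to 0.028 (6 to 14 N). White lines on its top, 55 mm either side of the middle, show where the plate's ends go
- rail_face (a point): centre of the rail's near face, 47.5 mm above the worktop; moves with the rail. Axes as the jig's: x is the pressing direction
- bracket: loose pale wooden bracket, about 0.18 kg, T-shaped from above, turned up to 0.6 rad. Plate: 16 mm thick (x), 110 wide (y), 50 high, flat outer face 46 mm in +x of the origin; this +x side goes against the rail. Gusset to grip: upright web 20 mm thick (y), x = -30 to +30 mm, 48 mm high (30 mm at its near end, x below -17). Origin: underside, middle of the gusset; z up
- timer: white kitchen timer 85 (x) x 160 (y) x 20 mm, fixed, turned up to 0.4 rad; dark display on its far half, three keys in a row along y on its near half, 50 mm apart, from its +y (left) end red, yellow, green. Origin: centre of its underside. The timer and the bracket may have swapped places
- red_key (a joint): spring key, 26 mm across, 6 mm travel, fully down at 5 N. Joint value 0 up, 0.006 fully down; it counts as pressed beyond 0.0045 and springs back up when let go
- yellow_key (a joint): spring key, 26 mm across, 6 mm travel, fully down at 5 N. Joint value 0 up, 0.006 fully down; it counts as pressed beyond 0.0045 and springs back up when let go
- green_key (a joint): spring key, 26 mm across, 6 mm travel, fully down at 5 N. Joint value 0 up, 0.006 fully down; it counts as pressed beyond 0.0045 and springs back up when let go
- red_key_top (a point): centre of the top of the red key (up), left on the timer (+y); presses straight down
- yellow_key_top (a point): centre of the top of the yellow key (up), middle of the timer; presses straight down
- green_key_top (a point): centre of the top of the green key (up), right on the timer (-y); presses straight down
- mug: white mug 92x127x95 mm, behind the work; leave alone. Origin: underside
- tomato: red tomato 70 mm; leave alone. Origin: underside
- tin: tin 75 mm across, 58 mm high; leave alone. Origin: underside
- spice_jar: spice jar with red cap, 45 mm across, 106 mm high; leave alone. Origin: underside
- screwdriver: screwdriver lying at the left; leave alone. Origin: underside, along its length
Things that resemble listed ones, but are neither listed nor needed, are in the scene too. Of the things that look like the bracket, take the one that is farthest from the robot's base at the start.

How it is judged:
On the way, in this order (a step that is already met when the one before it is completed fails the run):
1. the red key is pressed fully, the others up (value of joint red_key above 0.0045 m and value of joint each of yellow_key, green_key below 0.002 m), for 0.05 s.
2. then the yellow key, the others up (value of joint yellow_key above 0.0045 m and value of joint each of red_key, green_key below 0.002 m), for 0.05 s.
3. then the green key, the others up (value of joint green_key above 0.0045 m and value of joint each of red_key, yellow_key below 0.002 m), for 0.05 s.
4. then the bracket is pressed flat, centred and steady in the green band for 1.5 s (value of joint rail between 0.012 and 0.028 m and contact force between bracket and rail above 4 N and y of bracket in the frame of jig between -0.012 and 0.012 m and z of bracket in the frame of jig below 0.03 m and x of bracket in the frame of jig below 0.02 m and angle between the y axis of bracket and the y axis of jig, either way round below 0.07 rad and angle between bracket's own z axis and vertical below 0.07 rad and linear speed of bracket below 0.015 m/s), for 1.5 s.
At the end, for the whole second after the job is handed in: Fingers still hold the bracket (over 2 N) against the rail (over 4 N), rail pushed back 12 to 28 mm; bracket upright and square within 0.07 rad, underside under 6 mm above the base, centred within 12 mm, under 15 mm/s; all keys up (all of step 4 and contact force between the fingers and bracket above 2 N and value of joint each of red_key, yellow_key, green_key below 0.002 m); the arm keeps its last pose, push and grip.
It fails at once if two keys are down at once (value of joint each of red_key, yellow_key above 0.003 m or value of joint each of red_key, green_key above 0.003 m or value of joint each of yellow_key, green_key above 0.003 m).
It fails at once if the rail is pushed on to the end of its travel (over 38.5 mm) (value of joint rail above 0.0385 m).
It fails at once if a bystander is moved more than 20 mm (distance of any of mug, tomato, tin, spice_jar, screwdriver from where it was at the start of the episode above 0.02 m).
It also fails if it takes over 58 s, if anything falls off the work surface, if the arm or the gripper's body presses on something with over 40 N, if the wrist force passes 120 N, or if a joint passes its speed limit or range.

## Working session

There is one attempt and no reset: what is moved stays moved. The work goes in short steps, Python scripts to look and compute and a tool call to move; the robot and the scene stay as the last step left them, time stands still between calls to the robot, and variables do not carry over. Pictures are saved under pics/ and viewed, at most 10 in all, crops included, and the job is handed in when it is done.

Besides the shell and the picture viewer there is one more tool, called after "Emit:" in YAML: its name, and indented under it one key for each argument. step_arm: Moves the arm, as the interface text tells. Its arguments: {"type":"object","properties":{"steps":{"type":"array","items":{"type":"object","properties":{"x":{"type":"number","minimum":-1,"maximum":1},"y":{"type":"number","minimum":-1,"maximum":1},"z":{"type":"number","minimum":-1,"maximum":1},"rx":{"type":"number","minimum":-1,"maximum":1},"ry":{"type":"number","minimum":-1,"maximum":1},"rz":{"type":"number","minimum":-1,"maximum":1},"claw":{"type":"number"}}}},"squeeze":{"type":"number"}},"required":["steps"]}

```bash
mkdir -p pics
cat > h.py <<'E'
import numpy as np, cv2
from cell import robot, read_camera, camera_params, nets
from scipy.spatial.transform import Rotation as Ro
def world(cam, depth, tp=None, tr=None):
    p=camera_params(cam); v,u=np.mgrid[0:400,0:640]
    P=np.stack([(u-p['cx'])/p['fx']*depth,(v-p['cy'])/p['fy']*depth,depth],-1)
    if 'R' in p: return (P-np.array(p['t']))@np.array(p['R'])
    H=np.array(p['hand_eye']); R=Ro.from_euler('xyz',tr).as_matrix()
    return (P@H[:3,:3].T+H[:3,3])@R.T+np.array(tp)
E
python3 - <<'E'
from h import *
s=robot.observe(); print({k:np.round(v,3) for k,v in s.items()})
for c in ['top','scene']:
    im,d=read_camera(c); cv2.imwrite(f'pics/{c}.png',im); np.savez(f'{c}.npz',im=im,W=world(c,d),d=d)
    W=world(c,d)
    for q in ['bracket','timer','jig','red_key_top','yellow_key_top','green_key_top','rail_face']:
        for r in nets.landmark_of(c,q)[:4]:
            px=np.round(r['pixel']).astype(int)
            print(c,q,round(r['conf'],2),px,np.round(W[min(px[0],399),min(px[1],639)],3))
print(robot.observe()['time'])
E
```

```text
{'time': np.float64(0.0), 'qpos': array([-1.39 ,  0.343,  1.525,  0.   ,  1.275, -0.146]), 'qvel': array([-0.001,  0.001, -0.001, -0.   ,  0.001,  0.002]), 'joint_efforts': array([-2.0000e-03, -4.3125e+01, -2.4422e+01,  7.2000e-02,  5.6000e-02,
       -0.0000e+00]), 'tool_pos': array([ 0.168, -0.497,  0.226]), 'tool_rot': array([-3.14 , -0.   ,  0.327]), 'contact_force': array([-0.824,  0.862, -0.45 ]), 'torque': array([-0.008, -0.002, -0.027]), 'grip_force': np.float64(0.0), 'opening': np.float64(0.092)}
top bracket 0.91 [254 256] [0.454 0.322 0.048]
top bracket 0.76 [208 245] [0.566 0.353 0.05 ]
top timer 0.91 [252 345] [0.464 0.103 0.029]
top jig 0.66 [262 346] [0.44  0.101 0.04 ]
top jig 0.64 [204 479] [ 0.592 -0.231  0.025]
top red_key_top 0.5 [263 326] [0.436 0.15  0.043]
top yellow_key_top 0.49 [261 345] [0.442 0.104 0.042]
top green_key_top 0.4 [256 364] [0.456 0.057 0.042]
top rail_face 0.8 [193 488] [ 0.619 -0.25   0.035]
top rail_face 0.32 [265 325] [0.431 0.153 0.039]
scene bracket 0.82 [273 308] [0.445 0.331 0.01 ]
scene bracket 0.6 [260 264] [0.559 0.362 0.004]
scene timer 0.87 [228 362] [0.436 0.15  0.041]
scene jig 0.95 [174 398] [ 0.551 -0.186  0.022]
scene red_key_top 0.52 [223 359] [0.476 0.11  0.018]
scene yellow_key_top 0.64 [218 374] [0.442 0.093 0.04 ]
scene green_key_top 0.4 [213 380] [0.446 0.061 0.038]
scene green_key_top 0.31 [227 362] [0.44  0.146 0.04 ]
scene rail_face 0.57 [156 389] [ 0.621 -0.235  0.046]
0.8
```

View pics/top.png

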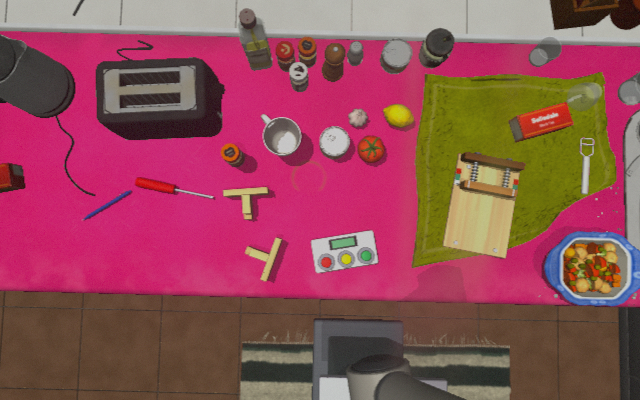

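View pics/scene.png

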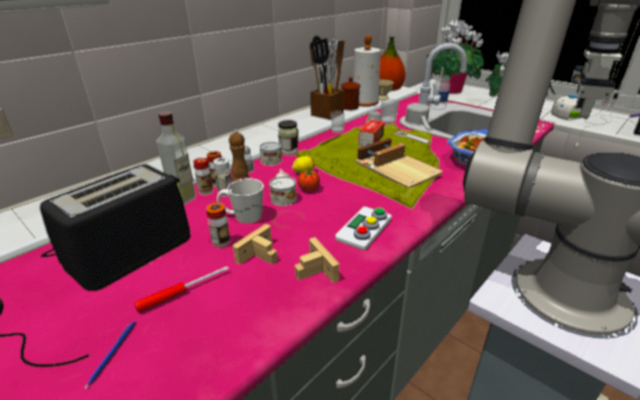

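The top view shows two T-shaped brackets, at (row 203, col 246) and (row 257, col 265). It also shows the timer at (250, 345), with red, yellow and green keys left to right, and the jig at (205, 482), with its rail near row 190 and the dark backstop behind it. The possible brackets are at about 0.67 m and 0.56 m from the base, so I choose the far one at (203, 246).

Run:
```python
from h import *
z=np.load('top.npz'); im,W,d=z['im'],z['W'],z['d']
c=np.hstack([cv2.resize(im[175:235,200:290],(0,0),fx=4.4,fy=4.4,interpolation=2),cv2.resize(im[145:265,440:530],(0,0),fx=2.2,fy=2.2,interpolation=2),][:2]) if 0 else None
a=cv2.resize(im[170:290,205:385],None,fx=4.4,fy=4.4,interpolation=2)[:528,:]
cv2.imwrite('pics/crop1.png',a); 
b=cv2.resize(im[140:265,435:530],None,fx=4.6,fy=4.6,interpolation=2); cv2.imwrite('pics/crop2.png',b)
hsv=cv2.cvtColor(im,cv2.COLOR_BGR2HSV)
# keys
reg=np.zeros(im.shape[:2],bool); reg[235:275,312:380]=1
for n,(lo,hi) in dict(red=(0,8),yel=(22,34),grn=(45,85)).items():
    m=reg&(hsv[...,0]>=lo)&(hsv[...,0]<=hi)&(hsv[...,1]>150)&(W[...,2]>.03)
    P=W[m]; print(n,m.sum(),np.round(P.mean(0),4),np.round(np.median(P,0),4),'minmaxmid',np.round((P.min(0)+P.max(0))/2,4),np.round(np.ptp(P,0),4), 'ztop',np.round(np.percentile(P[:,2],[10,50,90]),4))
m=np.zeros_like(reg); m[225:280,305:385]=1
m&=(W[...,2]>.012)&(W[...,2]<.06)
r=cv2.minAreaRect(W[m][:,:2].astype(np.float32)); print('timer',r)
# table heights
print('table',np.round(np.median(W[280:290,300:400,2]),4), 'timer top',np.median(W[m][:,2]))
for n,(r0,r1,c0,c1) in dict(far=(180,225,215,275),near=(230,285,238,290)).items():
    m=np.zeros_like(reg); m[r0:r1,c0:c1]=1; m&=(W[...,2]>.04)&(W[...,2]<.06)
    P=W[m]; r=cv2.minAreaRect(P[:,:2].astype(np.float32)); print(n,m.sum(),r,np.percentile(P[:,2],[10,50,90]))
m=np.zeros_like(reg); m[140:265,435:530]=1
for a,b in [(.015,.033),(.055,.076),(.076,.12)]:
    q=m&(W[...,2]>a)&(W[...,2]<b); P=W[q]; print('jig',a,q.sum(),cv2.minAreaRect(P[:,:2].astype(np.float32)),np.percentile(P[:,2],[10,50,90]))
```

```text
red 68 [0.439  0.1506 0.0413] [0.4389 0.1504 0.0412] minmaxmid [0.4387 0.1503 0.0424] [0.0199 0.0199 0.0134] ztop [0.038  0.0412 0.0453]
yel 76 [0.4481 0.1016 0.0411] [0.4474 0.1014 0.0407] minmaxmid [0.4484 0.1022 0.0392] [0.0222 0.022  0.0142] ztop [0.0383 0.0407 0.0446]
grn 15 [0.4548 0.0488 0.0421] [0.4535 0.0476 0.0423] minmaxmid [0.4559 0.0499 0.0423] [0.0148 0.0103 0.0092] ztop [0.0391 0.0423 0.0447]
timer ((0.46587318181991577, 0.10378307849168777), (0.08484300225973129, 0.15987762808799744), 10.84728717803955)
table -0.0006 timer top 0.02105837924331842
far 454 ((0.5851795077323914, 0.35228145122528076), (0.06307096779346466, 0.10929276794195175), 5.572996616363525) [0.04476378 0.04839504 0.05200808]
near 461 ((0.45093172788619995, 0.3073584735393524), (0.06310441344976425, 0.10964630544185638), 71.6183090209961) [0.04501365 0.04866334 0.05217373]
jig 0.015 5246 ((0.6092109680175781, -0.24117815494537354), (0.29681259393692017, 0.2389591932296753), 0.18920457363128662) [0.01947329 0.02330164 0.02677181]
jig 0.055 965 ((0.6657770872116089, -0.2516891360282898), (0.14995446801185608, 0.09378697723150253), 80.46559143066406) [0.05975035 0.06638262 0.07108928]
jig 0.076 1 ((0.6229959726333618, -0.24148598313331604), (0.0, 0.0), 0.0) [0.07627771 0.07627771 0.07627771]
```

View pics/crop1.png

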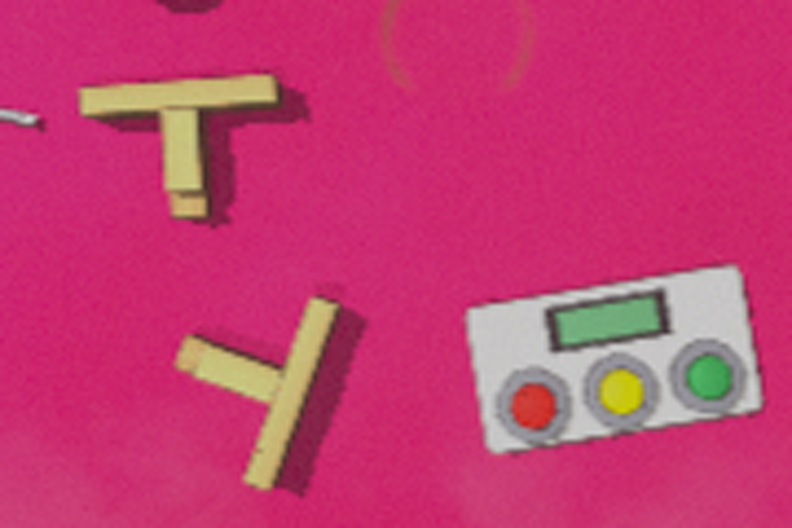

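View pics/crop2.png

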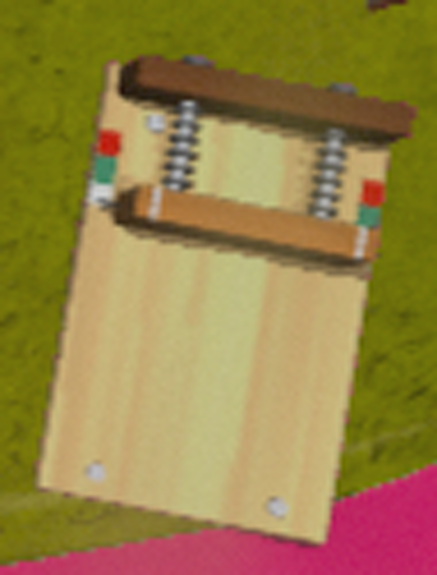

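The first crop shows the far T bracket whole, with its plate away from the robot (plate at (95, 180) and web stepped down near (205, 190) in the crop). It matches the description, so I take it. The second crop shows the jig with the rail at (220, 245), its white lines near the ends, and a clear base.

```bash
cat >> h.py <<'E'
def moves(*targets):
    "targets: (x,y,z,yaw) -> row numbers relative to the present pose"
    s=robot.observe(); R=Ro.from_euler('xyz',s['tool_rot'])
    for x,y,z,yaw in targets:
        d=R.inv().apply(np.array([x,y,z])-s['tool_pos']); 
        r=(R.inv()*Ro.from_euler('xyz',[np.pi,0,yaw])).as_rotvec()
        print((x,y,z,yaw),'->',np.round(d/.75,4),np.round(r/(np.pi/4),4), 'rows',np.linalg.norm(d)/.0417)
E
python3 - <<'E'
from h import *
z=np.load('top.npz'); im,W=z['im'],z['W']
hsv=cv2.cvtColor(im,cv2.COLOR_BGR2HSV)
b=np.zeros(im.shape[:2],bool); b[140:265,435:530]=1
m=b&(hsv[...,0]<27)&(hsv[...,0]>8)&(hsv[...,2]>120)&(W[...,2]>.012)&(W[...,2]<.036)
m=cv2.morphologyEx(m.astype(np.uint8),cv2.MORPH_OPEN,np.ones((3,3)))>0
r=cv2.minAreaRect(W[m][:,:2].astype(np.float32)); print('base',m.sum(),r)
q=b&(W[...,2]>.06)&(W[...,2]<.08)
yaw=-np.radians(9.5); c=np.array([np.cos(yaw),np.sin(yaw)])
P=W[q]; o=np.array([.56,-.235]); px=(P[:,:2]-o)@c; py=(P[:,:2]-o)@[-c[1],c[0]]
print(np.histogram(px,bins=np.arange(0,.14,.006)))
k=px<.065; print('rail',k.sum(),cv2.minAreaRect(P[k][:,:2].astype(np.float32)))
k=px>.085; print('stop',k.sum(),cv2.minAreaRect(P[k][:,:2].astype(np.float32)), P[k][:,2].max())
moves((.5,-.15,.18,.15),(.439,.1506,.1,.15))
E
```

```text
base 3706 ((0.589043378829956, -0.23906680941581726), (0.16153523325920105, 0.23793993890285492), 80.37784576416016)
(array([  0,   0,   0,   0,   0,   0,   0,   0,   0,   0, 139, 132, 130,
        14,   0,   0,   0,   0,   0,   0,   0,  50, 147]), array([0.   , 0.006, 0.012, 0.018, 0.024, 0.03 , 0.036, 0.042, 0.048,
       0.054, 0.06 , 0.066, 0.072, 0.078, 0.084, 0.09 , 0.096, 0.102,
       0.108, 0.114, 0.12 , 0.126, 0.132, 0.138]))
rail 120 ((0.6219686269760132, -0.24401623010635376), (0.12931868433952332, 0.0046332962810993195), 80.43336486816406)
stop 448 ((0.6977527737617493, -0.2570667862892151), (0.14996139705181122, 0.019022297114133835), 80.71166229248047) 0.07222666151197375
(0.5, -0.15, 0.18, 0.15) -> [ 0.5672 -0.2966  0.0623] [1.000e-04 0.000e+00 2.252e-01] rows 11.565471781876578
(0.439, 0.1506, 0.1, 0.15) -> [ 0.6188 -0.7023  0.1689] [1.000e-04 0.000e+00 2.252e-01] rows 17.106795355326938
```

Emit:
step_arm:
  steps:
    - {"x": 0.567, "y": -0.297, "z": 0.062, "rz": 0.225, "claw": -1}
    - {"x": 0.567, "y": -0.297, "z": 0.062, "rz": 0.225, "claw": -1}
    - {"x": 0.567, "y": -0.297, "z": 0.062, "rz": 0.225, "claw": -1}
    - {"x": 0.567, "y": -0.297, "z": 0.062, "rz": 0.225, "claw": -1}
    - {"x": 0.567, "y": -0.297, "z": 0.062, "rz": 0.225, "claw": -1}
    - {"x": 0.567, "y": -0.297, "z": 0.062, "rz": 0.225, "claw": -1}
    - {"x": 0.567, "y": -0.297, "z": 0.062, "rz": 0.225, "claw": -1}
    - {"x": 0.567, "y": -0.297, "z": 0.062, "rz": 0.225, "claw": -1}
    - {"x": 0.567, "y": -0.297, "z": 0.062, "rz": 0.225, "claw": -1}
    - {"x": 0.567, "y": -0.297, "z": 0.062, "rz": 0.225, "claw": -1}
    - {"x": 0.567, "y": -0.297, "z": 0.062, "rz": 0.225, "claw": -1}
    - {"x": 0.567, "y": -0.297, "z": 0.062, "rz": 0.225, "claw": -1}

```text
$.steps[0]: bad value
```

```bash
python3 -c "
from h import *
print(robot.observe()['tool_pos'])
moves((.439,.1506,.09,.15))"
```

```text
[ 0.16857348 -0.49722483  0.2267498 ]
(0.439, 0.1506, 0.09, 0.15) -> [ 0.6188 -0.7023  0.1822] [1.000e-04 0.000e+00 2.252e-01] rows 17.15102852524243
```

Emit:
step_arm:
  steps:
    - {"x": 0.567, "y": -0.297, "z": 0.062, "rx": 0, "ry": 0, "rz": 0.225, "claw": -1}
    - {"x": 0.567, "y": -0.297, "z": 0.062, "rx": 0, "ry": 0, "rz": 0.225, "claw": -1}
    - {"x": 0.567, "y": -0.297, "z": 0.062, "rx": 0, "ry": 0, "rz": 0.225, "claw": -1}
    - {"x": 0.567, "y": -0.297, "z": 0.062, "rx": 0, "ry": 0, "rz": 0.225, "claw": -1}
    - {"x": 0.567, "y": -0.297, "z": 0.062, "rx": 0, "ry": 0, "rz": 0.225, "claw": -1}
    - {"x": 0.567, "y": -0.297, "z": 0.062, "rx": 0, "ry": 0, "rz": 0.225, "claw": -1}
    - {"x": 0.567, "y": -0.297, "z": 0.062, "rx": 0, "ry": 0, "rz": 0.225, "claw": -1}
    - {"x": 0.567, "y": -0.297, "z": 0.062, "rx": 0, "ry": 0, "rz": 0.225, "claw": -1}
    - {"x": 0.567, "y": -0.297, "z": 0.062, "rx": 0, "ry": 0, "rz": 0.225, "claw": -1}
    - {"x": 0.567, "y": -0.297, "z": 0.062, "rx": 0, "ry": 0, "rz": 0.225, "claw": -1}
    - {"x": 0.567, "y": -0.297, "z": 0.062, "rx": 0, "ry": 0, "rz": 0.225, "claw": -1}
    - {"x": 0.567, "y": -0.297, "z": 0.062, "rx": 0, "ry": 0, "rz": 0.225, "claw": -1}

```text
time: 1.8
tool_pos: [0.5018, -0.1467, 0.18]
tool_rot: [-3.141, -0.001, 0.152]
contact_force: [0.7, -1.1, 1.1]
opening: 0.0167
grip_force: 0.0
```

```bash
python3 -c "
from h import *
print(robot.observe()['tool_pos'])
moves((.439,.1506,.09,.15))"
```

```text
[ 0.50179671 -0.14672104  0.17995385]
(0.439, 0.1506, 0.09, 0.15) -> [-0.0228 -0.4045  0.1201] [-0.0005 -0.001   0.0026] rows 7.599872758263528
```

Emit:
step_arm:
  steps:
    - {"x": -0.023, "y": -0.404, "z": 0.12, "rx": 0, "ry": 0, "rz": 0, "claw": -1}
    - {"x": -0.023, "y": -0.404, "z": 0.12, "rx": 0, "ry": 0, "rz": 0, "claw": -1}
    - {"x": -0.023, "y": -0.404, "z": 0.12, "rx": 0, "ry": 0, "rz": 0, "claw": -1}
    - {"x": -0.023, "y": -0.404, "z": 0.12, "rx": 0, "ry": 0, "rz": 0, "claw": -1}
    - {"x": -0.023, "y": -0.404, "z": 0.12, "rx": 0, "ry": 0, "rz": 0, "claw": -1}
    - {"x": -0.023, "y": -0.404, "z": 0.12, "rx": 0, "ry": 0, "rz": 0, "claw": -1}
    - {"x": -0.023, "y": -0.404, "z": 0.12, "rx": 0, "ry": 0, "rz": 0, "claw": -1}
    - {"x": -0.023, "y": -0.404, "z": 0.12, "rx": 0, "ry": 0, "rz": 0, "claw": -1}
    - {"x": -0.023, "y": -0.404, "z": 0.12, "rx": 0, "ry": 0, "rz": 0, "claw": -1}
    - {"x": -0.023, "y": -0.404, "z": 0.12, "rx": 0, "ry": 0, "rz": 0, "claw": -1}
    - {"x": -0.023, "y": -0.404, "z": 0.12, "rx": 0, "ry": 0, "rz": 0, "claw": -1}

```text
time: 2.72
tool_pos: [0.4379, 0.147, 0.0904]
tool_rot: [3.141, -0.001, 0.151]
contact_force: [0.0, -0.9, 0.1]
opening: 0.0006
grip_force: 0.0
```

Run:
```python
from h import *
print(robot.observe()['tool_pos'])
im,d=read_camera('wrist'); s=robot.observe(); W=world('wrist',d,s['tool_pos'],s['tool_rot'])
cv2.imwrite('pics/w1.png',im)
hsv=cv2.cvtColor(im,cv2.COLOR_BGR2HSV)
for n,(lo,hi) in dict(red=(0,8),yel=(22,34),grn=(45,85)).items():
    m=((hsv[...,0]>=lo)&(hsv[...,0]<=hi)&(hsv[...,1]>130)&(W[...,2]>.025)&(W[...,2]<.06)).astype(np.uint8)
    k,l,st,ce=cv2.connectedComponentsWithStats(m)
    for i in range(1,k):
        if st[i,4]>150:
            P=W[l==i]; print(n,st[i],np.round((P.min(0)+P.max(0))/2,4),np.round(P.mean(0),4),np.round(np.ptp(P,0),3),'z',np.percentile(P[:,2],[5,50,95]).round(4))
```

```text
[0.43785286 0.14701825 0.09042411]
red [302 206  32  28 642] [0.4409 0.1513 0.0377] [0.4412 0.1514 0.0416] [0.02  0.024 0.013] z [0.0388 0.0419 0.043 ]
yel [367 204  32  26 631] [0.4496 0.1023 0.0398] [0.4494 0.1026 0.0417] [0.021 0.024 0.009] z [0.0404 0.0418 0.0429]
```

View pics/w1.png

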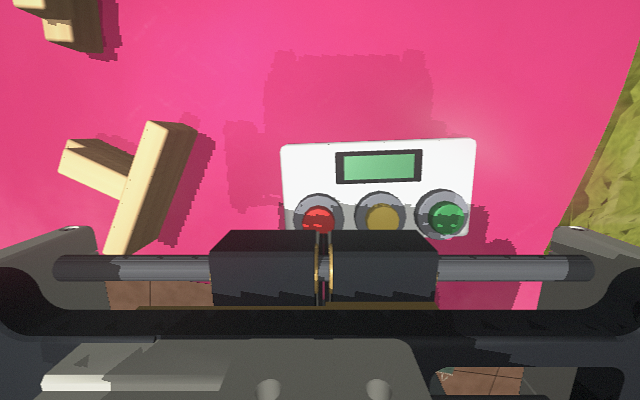

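The wrist view shows the red key at (217, 318), yellow at (217, 383) and green at (215, 447), with the shut fingers beside the red key at column 323. The key tops measure z = 0.042, consistent with the top view.

```bash
python3 -c "
from h import *
moves((.440,.151,.055,.19),(.440,.151,.042,.19),(.440,.151,.036,.19),(.440,.151,.035,.19))"
```

```text
(0.44, 0.151, 0.055, 0.19) -> [ 0.0034 -0.0054  0.0474] [ 0.0004 -0.0011 -0.0517] rows 0.8598459526531786
(0.44, 0.151, 0.042, 0.19) -> [ 0.0034 -0.0054  0.0647] [ 0.0004 -0.0011 -0.0517] rows 1.1695144628480831
(0.44, 0.151, 0.036, 0.19) -> [ 0.0034 -0.0054  0.0727] [ 0.0004 -0.0011 -0.0517] rows 1.3127708496994674
(0.44, 0.151, 0.035, 0.19) -> [ 0.0034 -0.0054  0.074 ] [ 0.0004 -0.0011 -0.0517] rows 1.3366600407441511
```

Emit:
step_arm:
  steps:
    - {"x": 0.003, "y": -0.005, "z": 0.047, "rx": 0, "ry": 0, "rz": -0.05, "claw": -1}
    - {"x": 0.003, "y": -0.005, "z": 0.047, "rx": 0, "ry": 0, "rz": -0.05, "claw": -1}
    - {"x": 0.003, "y": -0.005, "z": 0.065, "rx": 0, "ry": 0, "rz": -0.05, "claw": -1}
    - {"x": 0.003, "y": -0.005, "z": 0.069, "rx": 0, "ry": 0, "rz": -0.05, "claw": -1}
    - {"x": 0.003, "y": -0.005, "z": 0.072, "rx": 0, "ry": 0, "rz": -0.05, "claw": -1}
    - {"x": 0.003, "y": -0.005, "z": 0.073, "rx": 0, "ry": 0, "rz": -0.05, "claw": -1}
    - {"x": 0.003, "y": -0.005, "z": 0.074, "rx": 0, "ry": 0, "rz": -0.05, "claw": -1}
    - {"x": 0.003, "y": -0.005, "z": 0.074, "rx": 0, "ry": 0, "rz": -0.05, "claw": -1}
    - {"x": 0.003, "y": -0.005, "z": 0.074, "rx": 0, "ry": 0, "rz": -0.05, "claw": -1}

```text
time: 3.52
tool_pos: [0.4394, 0.1504, 0.0362]
tool_rot: [3.14, -0.001, 0.189]
contact_force: [-1.8, -6.2, 9.1]
opening: 0.0
grip_force: 4.5
```

Emit:
step_arm:
  steps:
    - {"x": 0, "y": 0, "z": -0.04, "rx": 0, "ry": 0, "rz": 0, "claw": -1}
    - {"x": 0, "y": 0.033, "z": -0.04, "rx": 0, "ry": 0, "rz": 0, "claw": -1}
    - {"x": 0, "y": 0.066, "z": -0.04, "rx": 0, "ry": 0, "rz": 0, "claw": -1}
    - {"x": 0, "y": 0.066, "z": -0.03, "rx": 0, "ry": 0, "rz": 0, "claw": -1}
    - {"x": 0, "y": 0.066, "z": -0.01, "rx": 0, "ry": 0, "rz": 0, "claw": -1}
    - {"x": 0, "y": 0.066, "z": -0.004, "rx": 0, "ry": 0, "rz": 0, "claw": -1}
    - {"x": 0, "y": 0.066, "z": -0.001, "rx": 0, "ry": 0, "rz": 0, "claw": -1}
    - {"x": 0, "y": 0.066, "z": 0, "rx": 0, "ry": 0, "rz": 0, "claw": -1}
    - {"x": 0, "y": 0.066, "z": 0, "rx": 0, "ry": 0, "rz": 0, "claw": -1}
    - {"x": 0, "y": 0.066, "z": 0, "rx": 0, "ry": 0, "rz": 0, "claw": -1}

```text
time: 4.35
tool_pos: [0.4486, 0.1024, 0.0361]
tool_rot: [3.14, -0.001, 0.19]
contact_force: [-2.5, -5.6, 12.8]
opening: 0.0006
grip_force: 6.4
```

Yellow is fully down (12.8 N). Next is green, another 50 mm along tool y.

Emit:
step_arm:
  steps:
    - {"x": 0, "y": 0, "z": -0.04, "rx": 0, "ry": 0, "rz": 0, "claw": -1}
    - {"x": 0, "y": 0.033, "z": -0.04, "rx": 0, "ry": 0, "rz": 0, "claw": -1}
    - {"x": 0, "y": 0.066, "z": -0.04, "rx": 0, "ry": 0, "rz": 0, "claw": -1}
    - {"x": 0, "y": 0.066, "z": -0.03, "rx": 0, "ry": 0, "rz": 0, "claw": -1}
    - {"x": 0, "y": 0.066, "z": -0.01, "rx": 0, "ry": 0, "rz": 0, "claw": -1}
    - {"x": 0, "y": 0.066, "z": -0.004, "rx": 0, "ry": 0, "rz": 0, "claw": -1}
    - {"x": 0, "y": 0.066, "z": -0.001, "rx": 0, "ry": 0, "rz": 0, "claw": -1}
    - {"x": 0, "y": 0.066, "z": 0, "rx": 0, "ry": 0, "rz": 0, "claw": -1}
    - {"x": 0, "y": 0.066, "z": 0, "rx": 0, "ry": 0, "rz": 0, "claw": -1}
    - {"x": 0, "y": 0.066, "z": 0, "rx": 0, "ry": 0, "rz": 0, "claw": -1}

```text
time: 5.18
tool_pos: [0.4575, 0.0543, 0.036]
tool_rot: [3.141, 0.0, 0.191]
contact_force: [-4.9, -4.4, 15.4]
opening: 0.0004
grip_force: 7.7
```

```bash
python3 -c "
from h import *
moves((.4575,.0543,.15,.19),(.56,.35,.15,.097))"
```

```text
(0.4575, 0.0543, 0.15, 0.19) -> [-1.000e-04  1.000e-04 -1.519e-01] [0.0011 0.0002 0.0008] rows 2.732698169129737
(0.56, 0.35, 0.15, 0.097) -> [ 0.2088 -0.3612 -0.1523] [0.0011 0.0002 0.1192] rows 7.987521538410244
```

Emit:
step_arm:
  steps:
    - {"x": 0, "y": 0, "z": -0.06, "rx": 0, "ry": 0, "rz": 0, "claw": -1}
    - {"x": 0, "y": 0, "z": -0.11, "rx": 0, "ry": 0, "rz": 0, "claw": 1}
    - {"x": 0, "y": 0, "z": -0.152, "rx": 0, "ry": 0, "rz": 0, "claw": 1}
    - {"x": 0.209, "y": -0.361, "z": -0.152, "rx": 0, "ry": 0, "rz": 0.119, "claw": 1}
    - {"x": 0.209, "y": -0.361, "z": -0.152, "rx": 0, "ry": 0, "rz": 0.119, "claw": 1}
    - {"x": 0.209, "y": -0.361, "z": -0.152, "rx": 0, "ry": 0, "rz": 0.119, "claw": 1}
    - {"x": 0.209, "y": -0.361, "z": -0.152, "rx": 0, "ry": 0, "rz": 0.119, "claw": 1}
    - {"x": 0.209, "y": -0.361, "z": -0.152, "rx": 0, "ry": 0, "rz": 0.119, "claw": 1}
    - {"x": 0.209, "y": -0.361, "z": -0.152, "rx": 0, "ry": 0, "rz": 0.119, "claw": 1}
    - {"x": 0.209, "y": -0.361, "z": -0.152, "rx": 0, "ry": 0, "rz": 0.119, "claw": 1}
    - {"x": 0.209, "y": -0.361, "z": -0.152, "rx": 0, "ry": 0, "rz": 0.119, "claw": 1}
    - {"x": 0.209, "y": -0.361, "z": -0.152, "rx": 0, "ry": 0, "rz": 0.119, "claw": 1}

```text
time: 6.18
tool_pos: [0.5598, 0.3547, 0.1476]
tool_rot: [-3.14, 0.001, 0.101]
contact_force: [-1.3, -0.2, -0.9]
opening: 0.0694
grip_force: 0.0
```

Run:
```python
from h import *
s=robot.observe(); im,d=read_camera('wrist'); W=world('wrist',d,s['tool_pos'],s['tool_rot'])
cv2.imwrite('pics/w2.png',im)
m=((W[...,2]>.043)&(W[...,2]<.058)&(np.hypot(W[...,0]-.58,W[...,1]-.352)<.08)).astype(np.uint8)
k,l,st,ce=cv2.connectedComponentsWithStats(m); i=1+st[1:,4].argmax()
P=W[l==i]; print(st[i],cv2.minAreaRect(P[:,:2].astype(np.float32)),np.percentile(P[:,2],[5,50,95]))
a=.1;c=np.array([np.cos(a),np.sin(a)]);o=np.array([.5708,.3509])
q=P[:,:2]-o; x=q@c; y=q@[-c[1],c[0]]; print('x',np.percentile(x,[.5,99.5]))
w=(x<.022)&(x>-.012); 
print('web y',np.percentile(y[w],[2,98])); pl=x>.032; print('plate y',np.percentile(y[pl],[.5,99.5]))
print(s['tool_pos'],s['tool_rot'])
moves((.576,.3515,.07,.097),(.576,.3515,.01,.097))
```

```text
[ 267  148  123   68 3266] ((0.5838918685913086, 0.3534572720527649), (0.06301859766244888, 0.11024206131696701), 5.4578752517700195) [0.04681597 0.04937231 0.05093926]
x [-0.0175367   0.04486352]
web y [-0.00842296  0.01123133]
plate y [-0.05284714  0.05494604]
[0.55979382 0.35465664 0.14763952] [-3.14049201e+00  8.51167016e-04  1.00787923e-01]
(0.576, 0.3515, 0.07, 0.097) -> [0.0222 0.003  0.1034] [0.0006 0.0025 0.0035] rows 1.9018579012902657
(0.576, 0.3515, 0.01, 0.097) -> [0.0223 0.0029 0.1834] [0.0006 0.0025 0.0035] rows 3.322477982623873
```

View pics/w2.png

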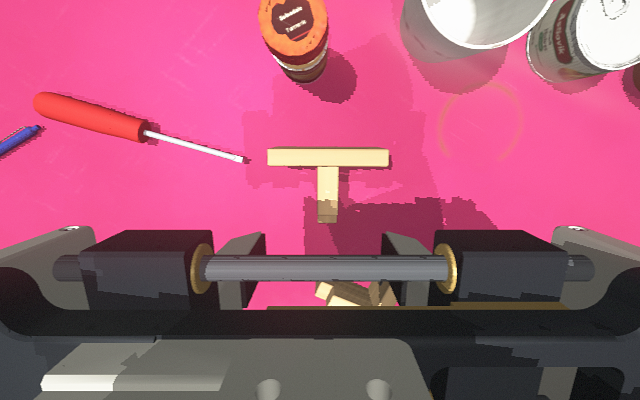

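The view shows the chosen bracket's plate at (157, 328) and web at (195, 328), with the screwdriver tip at (160, 245), clear of the fingers' path. The wrist fit agrees with the top fit within 1.5 mm, so I descend and grip.

Emit:
step_arm:
  squeeze: 30
  steps:
    - {"x": 0.021, "y": 0.003, "z": 0.05, "rx": 0, "ry": 0, "rz": 0.004, "claw": 1}
    - {"x": 0.021, "y": 0.003, "z": 0.103, "rx": 0, "ry": 0, "rz": 0.004, "claw": 1}
    - {"x": 0.021, "y": 0.003, "z": 0.15, "rx": 0, "ry": 0, "rz": 0.004, "claw": 1}
    - {"x": 0.021, "y": 0.003, "z": 0.183, "rx": 0, "ry": 0, "rz": 0.004, "claw": 1}
    - {"x": 0.021, "y": 0.003, "z": 0.183, "rx": 0, "ry": 0, "rz": 0.004, "claw": 1}
    - {"x": 0.021, "y": 0.003, "z": 0.183, "rx": 0, "ry": 0, "rz": 0.004, "claw": -1}
    - {"x": 0.021, "y": 0.003, "z": 0.183, "rx": 0, "ry": 0, "rz": 0.004, "claw": -1}
    - {"x": 0.021, "y": 0.003, "z": 0.183, "rx": 0, "ry": 0, "rz": 0.004, "claw": -1}
    - {"x": 0.021, "y": 0.003, "z": 0.183, "rx": 0, "ry": 0, "rz": 0.004, "claw": -1}
    - {"x": 0.021, "y": 0.003, "z": 0.183, "rx": 0, "ry": 0, "rz": 0.004, "claw": -1}
    - {"x": 0.021, "y": 0.003, "z": 0.183, "rx": 0, "ry": 0, "rz": 0.004, "claw": -1}
    - {"x": 0.021, "y": 0.003, "z": 0.183, "rx": 0, "ry": 0, "rz": 0.004, "claw": -1}

```text
time: 7.23
tool_pos: [0.5768, 0.3489, 0.0121]
tool_rot: [-3.141, -0.001, 0.093]
contact_force: [-0.6, -0.1, 0.1]
opening: 0.0497
grip_force: 0.0
```

Emit:
step_arm:
  steps:
    - {"x": -0.002, "y": -0.004, "z": 0.002, "rx": 0, "ry": 0, "rz": 0, "claw": -1}
    - {"x": -0.002, "y": -0.004, "z": 0.002, "rx": 0, "ry": 0, "rz": 0, "claw": -1}
    - {"x": -0.002, "y": -0.004, "z": 0.002, "rx": 0, "ry": 0, "rz": 0, "claw": -1}
    - {"x": -0.002, "y": -0.004, "z": 0.002, "rx": 0, "ry": 0, "rz": 0, "claw": -1}
    - {"x": -0.002, "y": -0.004, "z": 0.002, "rx": 0, "ry": 0, "rz": 0, "claw": -1}
    - {"x": -0.002, "y": -0.004, "z": 0.002, "rx": 0, "ry": 0, "rz": 0, "claw": -1}
    - {"x": -0.002, "y": -0.004, "z": 0.002, "rx": 0, "ry": 0, "rz": 0, "claw": -1}
    - {"x": -0.002, "y": -0.004, "z": 0.002, "rx": 0, "ry": 0, "rz": 0, "claw": -1}

```text
time: 7.9
tool_pos: [0.5748, 0.3516, 0.0098]
tool_rot: [3.142, 0.0, 0.093]
contact_force: [0.3, 1.2, -1.4]
opening: 0.0198
grip_force: 30.0
```

```bash
python3 -c "
from h import *
s=robot.observe();print(s['tool_pos'],s['tool_rot'],s['opening'],s['grip_force'])
moves((.575,.352,.15,.093),(.5,.05,.15,-.168))"
```

```text
[0.57476577 0.35162832 0.00979519] [3.14152498e+00 1.72079041e-04 9.27480317e-02] 0.0198079700457663 29.98107075691223
(0.575, 0.352, 0.15, 0.093) -> [ 0.0003 -0.0005 -0.1869] [ 0.0001  0.0002 -0.0003] rows 3.362242251391448
(0.5, 0.05, 0.15, -0.168) -> [-0.1365  0.3912 -0.1869] [1.00e-04 2.00e-04 3.32e-01] rows 8.175557304064142
```

Emit:
step_arm:
  steps:
    - {"x": 0, "y": 0, "z": -0.04, "rx": 0, "ry": 0, "rz": 0, "claw": -1}
    - {"x": 0, "y": 0, "z": -0.08, "rx": 0, "ry": 0, "rz": 0, "claw": -1}
    - {"x": 0, "y": 0, "z": -0.12, "rx": 0, "ry": 0, "rz": 0, "claw": -1}
    - {"x": -0.016, "y": 0.046, "z": -0.16, "rx": 0, "ry": 0, "rz": 0.04, "claw": -1}
    - {"x": -0.032, "y": 0.092, "z": -0.187, "rx": 0, "ry": 0, "rz": 0.08, "claw": -1}
    - {"x": -0.048, "y": 0.138, "z": -0.187, "rx": 0, "ry": 0, "rz": 0.12, "claw": -1}
    - {"x": -0.064, "y": 0.184, "z": -0.187, "rx": 0, "ry": 0, "rz": 0.16, "claw": -1}
    - {"x": -0.08, "y": 0.23, "z": -0.187, "rx": 0, "ry": 0, "rz": 0.2, "claw": -1}
    - {"x": -0.096, "y": 0.276, "z": -0.187, "rx": 0, "ry": 0, "rz": 0.24, "claw": -1}
    - {"x": -0.112, "y": 0.322, "z": -0.187, "rx": 0, "ry": 0, "rz": 0.28, "claw": -1}
    - {"x": -0.126, "y": 0.36, "z": -0.187, "rx": 0, "ry": 0, "rz": 0.31, "claw": -1}
    - {"x": -0.137, "y": 0.391, "z": -0.187, "rx": 0, "ry": 0, "rz": 0.332, "claw": -1}

```text
time: 8.9
tool_pos: [0.4985, 0.0478, 0.1501]
tool_rot: [3.141, 0.001, -0.17]
contact_force: [0.2, -0.5, -2.4]
opening: 0.0201
grip_force: 30.0
```

```bash
python3 -c "
from h import *
s=robot.observe();print(s['tool_pos'],s['tool_rot'],s['opening'],s['grip_force'])
moves((.5535,-.233,.10,-.168))"
```

```text
[0.49848536 0.04784858 0.15009382] [ 3.14085780e+00  7.64548306e-04 -1.70351182e-01] 0.020052790962779673 29.982041716575623
(0.5535, -0.233, 0.1, -0.168) -> [0.1358 0.3566 0.0669] [ 0.0009  0.001  -0.003 ] rows 6.967321589084413
```

Emit:
step_arm:
  steps:
    - {"x": 0.02, "y": 0.055, "z": 0, "rx": 0, "ry": 0, "rz": 0, "claw": -1}
    - {"x": 0.04, "y": 0.105, "z": 0, "rx": 0, "ry": 0, "rz": 0, "claw": -1}
    - {"x": 0.06, "y": 0.155, "z": 0.01, "rx": 0, "ry": 0, "rz": 0, "claw": -1}
    - {"x": 0.08, "y": 0.205, "z": 0.02, "rx": 0, "ry": 0, "rz": 0, "claw": -1}
    - {"x": 0.1, "y": 0.255, "z": 0.04, "rx": 0, "ry": 0, "rz": 0, "claw": -1}
    - {"x": 0.115, "y": 0.3, "z": 0.055, "rx": 0, "ry": 0, "rz": 0, "claw": -1}
    - {"x": 0.13, "y": 0.34, "z": 0.067, "rx": 0, "ry": 0, "rz": 0, "claw": -1}
    - {"x": 0.136, "y": 0.357, "z": 0.067, "rx": 0, "ry": 0, "rz": 0, "claw": -1}
    - {"x": 0.136, "y": 0.357, "z": 0.067, "rx": 0, "ry": 0, "rz": 0, "claw": -1}
    - {"x": 0.136, "y": 0.357, "z": 0.067, "rx": 0, "ry": 0, "rz": 0, "claw": -1}
    - {"x": 0.136, "y": 0.357, "z": 0.067, "rx": 0, "ry": 0, "rz": 0, "claw": -1}

```text
time: 9.82
tool_pos: [0.5552, -0.2298, 0.1001]
tool_rot: [-3.141, 0.001, -0.167]
contact_force: [-0.9, -0.1, -1.6]
opening: 0.02
grip_force: 30.0
```

Run:
```python
from h import *
s=robot.observe();print(s['tool_pos'],s['tool_rot'],s['opening'],s['grip_force'])
im,d=read_camera('wrist'); W=world('wrist',d,s['tool_pos'],s['tool_rot']); np.savez('w3.npz',im=im,W=W)
cv2.imwrite('pics/w3.png',im)
a=-.168;c=np.array([np.cos(a),np.sin(a)]);o=np.array([.589,-.239])
q=W[...,:2]-o; x=q@c; y=q@[-c[1],c[0]]; z=W[...,2]
m=(z>.06)&(z<.08)&(x>.02)&(x<.07)&(abs(y)<.09); P=W[m]
print('rail',m.sum(),cv2.minAreaRect(P[:,:2].astype(np.float32)),'jx',np.percentile(x[m],[1,50,99]),'jy',np.percentile(y[m],[.5,99.5]),np.percentile(z[m],[5,50,95]))
m=(z>.06)&(z<.09)&(x>.08)&(x<.16)&(abs(y)<.09); print('stop',cv2.minAreaRect(W[m][:,:2].astype(np.float32)))
m=(z>.102)&(z<.125)&(x>-.03)&(x<.02)&(abs(y)<.08); P=W[m]
if m.sum(): print('plate',m.sum(),cv2.minAreaRect(P[:,:2].astype(np.float32)),'jx',np.percentile(x[m],[1,50,99]),'jy',np.percentile(y[m],[.5,99.5]),np.percentile(z[m],[5,50,95]))
moves((.5535,-.233,.036,-.168))
```

```text
[ 0.55524025 -0.22978021  0.10012241] [-3.14106529e+00  5.53826647e-04 -1.67461064e-01] 0.01997377678410345 29.981402903795242
rail 5787 ((0.6277921795845032, -0.24493563175201416), (0.13046501576900482, 0.01747654192149639), 80.34481048583984) jx [0.03050846 0.03924122 0.04788142] jy [-0.06294784  0.06437925] [0.06866839 0.06996891 0.07111794]
stop ((0.6924298405647278, -0.25556644797325134), (0.14954395592212677, 0.011149580590426922), 80.32855224609375)
plate 2057 ((0.5801621079444885, -0.2338729053735733), (0.10833005607128143, 0.03104756772518158), 80.46304321289062) jx [-0.02463215  0.00553824  0.00587901] jy [-0.04853307  0.05660743] [0.1042516  0.11506203 0.12433941]
(0.5535, -0.233, 0.036, -0.168) -> [-0.0017  0.005   0.0858] [-0.0004  0.0002  0.0016] rows 1.5457396479628365
```

View pics/w3.png

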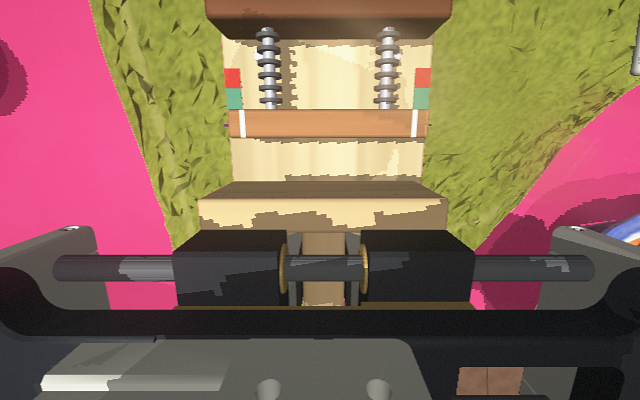

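The view shows the held bracket's plate at (205, 322), in front of the rail at (122, 328). The rail's white lines are at columns 242 and 414. The bracket is parallel within 0.002 rad and about 4 mm too far left, which I correct while lowering.

Emit:
step_arm:
  steps:
    - {"x": -0.002, "y": 0.005, "z": 0.03, "rx": 0, "ry": 0, "rz": 0, "claw": -1}
    - {"x": -0.002, "y": 0.005, "z": 0.055, "rx": 0, "ry": 0, "rz": 0, "claw": -1}
    - {"x": -0.002, "y": 0.005, "z": 0.072, "rx": 0, "ry": 0, "rz": 0, "claw": -1}
    - {"x": -0.002, "y": 0.005, "z": 0.08, "rx": 0, "ry": 0, "rz": 0, "claw": -1}
    - {"x": -0.002, "y": 0.005, "z": 0.084, "rx": 0, "ry": 0, "rz": 0, "claw": -1}
    - {"x": -0.002, "y": 0.005, "z": 0.086, "rx": 0, "ry": 0, "rz": 0, "claw": -1}
    - {"x": -0.002, "y": 0.005, "z": 0.087, "rx": 0, "ry": 0, "rz": 0, "claw": -1}
    - {"x": -0.002, "y": 0.005, "z": 0.087, "rx": 0, "ry": 0, "rz": 0, "claw": -1}
    - {"x": -0.002, "y": 0.005, "z": 0.087, "rx": 0, "ry": 0, "rz": 0, "claw": -1}

```text
time: 10.62
tool_pos: [0.5538, -0.2345, 0.0356]
tool_rot: [3.141, -0.001, -0.168]
contact_force: [-0.3, 0.3, -2.6]
opening: 0.0197
grip_force: 30.0
```

```bash
python3 -c "
from h import *
s=robot.observe();print(s['tool_pos'],s['tool_rot'],s['contact_force'])
moves((.5535,-.233,.0345,-.168))
X=lambda j:(.589+j*.9859,-.239-j*.1672,.0345,-.168)
moves(X(-.02),X(.009))"
```

```text
[ 0.55384662 -0.23453771  0.03555999] [ 3.14100206e+00 -1.40683034e-03 -1.67838617e-01] [-0.31288591  0.30375682 -2.57881566]
(0.5535, -0.233, 0.0345, -0.168) -> [-0.0008 -0.0019  0.0014] [ 0.0008 -0.0018  0.0002] rows 0.04555267936332969
(0.569282, -0.23565599999999998, 0.0345, -0.168) -> [ 0.0205 -0.002   0.0014] [ 0.0008 -0.0018  0.0002] rows 0.37199259432207776
(0.5978730999999999, -0.2405048, 0.0345, -0.168) -> [ 0.0592 -0.002   0.0015] [ 0.0008 -0.0018  0.0002] rows 1.0657470154238062
```

Emit:
step_arm:
  steps:
    - {"x": 0, "y": -0.002, "z": 0.0015, "rx": 0, "ry": 0, "rz": 0, "claw": -1}
    - {"x": 0.01, "y": -0.002, "z": 0.0015, "rx": 0, "ry": 0, "rz": 0, "claw": -1}
    - {"x": 0.018, "y": -0.002, "z": 0.0015, "rx": 0, "ry": 0, "rz": 0, "claw": -1}
    - {"x": 0.025, "y": -0.002, "z": 0.0015, "rx": 0, "ry": 0, "rz": 0, "claw": -1}
    - {"x": 0.03, "y": -0.002, "z": 0.0015, "rx": 0, "ry": 0, "rz": 0, "claw": -1}
    - {"x": 0.034, "y": -0.002, "z": 0.0015, "rx": 0, "ry": 0, "rz": 0, "claw": -1}
    - {"x": 0.038, "y": -0.002, "z": 0.0015, "rx": 0, "ry": 0, "rz": 0, "claw": -1}
    - {"x": 0.042, "y": -0.002, "z": 0.0015, "rx": 0, "ry": 0, "rz": 0, "claw": -1}
    - {"x": 0.045, "y": -0.002, "z": 0.0015, "rx": 0, "ry": 0, "rz": 0, "claw": -1}
    - {"x": 0.048, "y": -0.002, "z": 0.0015, "rx": 0, "ry": 0, "rz": 0, "claw": -1}
    - {"x": 0.048, "y": -0.002, "z": 0.0015, "rx": 0, "ry": 0, "rz": 0, "claw": -1}
    - {"x": 0.048, "y": -0.002, "z": 0.0015, "rx": 0, "ry": 0, "rz": 0, "claw": -1}

```text
time: 11.62
tool_pos: [0.5883, -0.2388, 0.0338]
tool_rot: [-3.141, 0.002, -0.168]
contact_force: [-6.5, 1.3, 4.3]
opening: 0.0195
grip_force: 30.0
```

```bash
cat > m.py <<'E'
from h import *
s=robot.observe();print(s['tool_pos'],s['tool_rot'],s['contact_force'],s['grip_force'])
im,d=read_camera('wrist'); W=world('wrist',d,s['tool_pos'],s['tool_rot'])
cv2.imwrite('pics/w_%d.png'%(s['time']*100),im)
a=-.168;c=np.array([np.cos(a),np.sin(a)]);o=np.array([.589,-.239])
q=W[...,:2]-o; x=q@c; y=q@[-c[1],c[0]]; z=W[...,2]
print('tool j',(s['tool_pos'][:2]-o)@c,(s['tool_pos'][:2]-o)@[-c[1],c[0]])
m=(z>.062)&(z<.082)&(x>-.0)&(x<.1)&(abs(y)<.09)
print('all top',cv2.minAreaRect(W[m][:,:2].astype(np.float32)),np.histogram(x[m],bins=np.arange(0,.1,.004)))
h=cv2.cvtColor(im,cv2.COLOR_BGR2HSV)
for lo,hi in [(.0,.1)]:
    for x0 in np.arange(.0,.09,.006):
        k=m&(x>x0)&(x<=x0+.006)
        if k.sum()>80: print(round(x0,3),k.sum(),np.percentile(y[k],[.5,99.5]).round(4),np.median(z[k]).round(4),np.median(im[k],0))
E
python3 m.py
```

```text
[ 0.58834693 -0.23879769  0.03377421] [-3.14145100e+00  1.93344055e-03 -1.68018865e-01] [-6.46898727  1.25692664  4.33017931] 29.98229295015335
tool j -0.0006777022766097469 9.0258433720096e-05
all top ((0.6388517618179321, -0.24422049522399902), (0.13884763419628143, 0.09994658827781677), 80.37201690673828) (array([ 103,    1,  107,  283,  351,  344, 1445, 2150, 2231, 2845, 2499,
       2640, 2699, 2759, 1615,    0,    0,    0,    0,    0,    0,    0,
          0,    0]), array([0.   , 0.004, 0.008, 0.012, 0.016, 0.02 , 0.024, 0.028, 0.032,
       0.036, 0.04 , 0.044, 0.048, 0.052, 0.056, 0.06 , 0.064, 0.068,
       0.072, 0.076, 0.08 , 0.084, 0.088, 0.092, 0.096]))
0.0 104 [-0.0117  0.0127] 0.0797 [37. 38. 40.]
0.006 107 [-0.0164  0.0175] 0.0645 [87. 95. 97.]
0.012 450 [-0.0093  0.0105] 0.0719 [ 92. 125. 150.]
0.018 528 [-0.0129  0.0103] 0.072 [ 92. 126. 151.]
0.024 2515 [-0.0529  0.0542] 0.0739 [ 90. 123. 148.]
0.03 3311 [-0.0532  0.0541] 0.074 [161. 220. 243.]
0.036 3971 [-0.0612  0.0625] 0.0728 [112. 152. 205.]
0.042 4013 [-0.0627  0.0645] 0.07 [101. 150. 210.]
0.048 4128 [-0.0628  0.0644] 0.07 [100. 148. 207.]
0.054 2945 [-0.0625  0.064 ] 0.0696 [ 93. 137. 190.]
```

The rail is in by about 10 mm, and the bracket is centred and square. I push 9 mm further and hold.

Emit:
step_arm:
  steps:
    - {"x": 0.003, "y": 0, "z": 0, "rx": 0, "ry": 0, "rz": 0, "claw": -1}
    - {"x": 0.006, "y": 0, "z": 0, "rx": 0, "ry": 0, "rz": 0, "claw": -1}
    - {"x": 0.009, "y": 0, "z": 0, "rx": 0, "ry": 0, "rz": 0, "claw": -1}
    - {"x": 0.012, "y": 0, "z": 0, "rx": 0, "ry": 0, "rz": 0, "claw": -1}
    - {"x": 0.013, "y": 0, "z": 0, "rx": 0, "ry": 0, "rz": 0, "claw": -1}
    - {"x": 0.013, "y": 0, "z": 0, "rx": 0, "ry": 0, "rz": 0, "claw": -1}
    - {"x": 0.013, "y": 0, "z": 0, "rx": 0, "ry": 0, "rz": 0, "claw": -1}
    - {"x": 0.013, "y": 0, "z": 0, "rx": 0, "ry": 0, "rz": 0, "claw": -1}
    - {"x": 0.013, "y": 0, "z": 0, "rx": 0, "ry": 0, "rz": 0, "claw": -1}
    - {"x": 0.013, "y": 0, "z": 0, "rx": 0, "ry": 0, "rz": 0, "claw": -1}
    - {"x": 0.013, "y": 0, "z": 0, "rx": 0, "ry": 0, "rz": 0, "claw": -1}
    - {"x": 0.013, "y": 0, "z": 0, "rx": 0, "ry": 0, "rz": 0, "claw": -1}

```text
time: 12.67
tool_pos: [0.5965, -0.2401, 0.0338]
tool_rot: [-3.141, 0.005, -0.168]
contact_force: [-11.6, 2.0, 8.6]
opening: 0.0199
grip_force: 30.0
```

Emit:
step_arm:
  steps:
    - {"x": 0, "y": 0, "z": 0, "rx": 0, "ry": 0, "rz": 0, "claw": -1}
    - {"x": 0, "y": 0, "z": 0, "rx": 0, "ry": 0, "rz": 0, "claw": -1}
    - {"x": 0, "y": 0, "z": 0, "rx": 0, "ry": 0, "rz": 0, "claw": -1}
    - {"x": 0, "y": 0, "z": 0, "rx": 0, "ry": 0, "rz": 0, "claw": -1}
    - {"x": 0, "y": 0, "z": 0, "rx": 0, "ry": 0, "rz": 0, "claw": -1}
    - {"x": 0, "y": 0, "z": 0, "rx": 0, "ry": 0, "rz": 0, "claw": -1}
    - {"x": 0, "y": 0, "z": 0, "rx": 0, "ry": 0, "rz": 0, "claw": -1}
    - {"x": 0, "y": 0, "z": 0, "rx": 0, "ry": 0, "rz": 0, "claw": -1}
    - {"x": 0, "y": 0, "z": 0, "rx": 0, "ry": 0, "rz": 0, "claw": -1}
    - {"x": 0, "y": 0, "z": 0, "rx": 0, "ry": 0, "rz": 0, "claw": -1}
    - {"x": 0, "y": 0, "z": 0, "rx": 0, "ry": 0, "rz": 0, "claw": -1}
    - {"x": 0, "y": 0, "z": 0, "rx": 0, "ry": 0, "rz": 0, "claw": -1}

```text
time: 13.67
tool_pos: [0.5964, -0.2401, 0.0338]
tool_rot: [-3.141, 0.005, -0.168]
contact_force: [-12.6, 2.8, 7.4]
opening: 0.0199
grip_force: 30.0
```

Emit:
step_arm:
  steps:
    - {"x": 0, "y": 0, "z": 0, "rx": 0, "ry": 0, "rz": 0, "claw": -1}
    - {"x": 0, "y": 0, "z": 0, "rx": 0, "ry": 0, "rz": 0, "claw": -1}
    - {"x": 0, "y": 0, "z": 0, "rx": 0, "ry": 0, "rz": 0, "claw": -1}
    - {"x": 0, "y": 0, "z": 0, "rx": 0, "ry": 0, "rz": 0, "claw": -1}
    - {"x": 0, "y": 0, "z": 0, "rx": 0, "ry": 0, "rz": 0, "claw": -1}
    - {"x": 0, "y": 0, "z": 0, "rx": 0, "ry": 0, "rz": 0, "claw": -1}
    - {"x": 0, "y": 0, "z": 0, "rx": 0, "ry": 0, "rz": 0, "claw": -1}
    - {"x": 0, "y": 0, "z": 0, "rx": 0, "ry": 0, "rz": 0, "claw": -1}
    - {"x": 0, "y": 0, "z": 0, "rx": 0, "ry": 0, "rz": 0, "claw": -1}
    - {"x": 0, "y": 0, "z": 0, "rx": 0, "ry": 0, "rz": 0, "claw": -1}
    - {"x": 0, "y": 0, "z": 0, "rx": 0, "ry": 0, "rz": 0, "claw": -1}
    - {"x": 0, "y": 0, "z": 0, "rx": 0, "ry": 0, "rz": 0, "claw": -1}

```text
time: 14.67
tool_pos: [0.5965, -0.2401, 0.0338]
tool_rot: [-3.141, 0.005, -0.168]
contact_force: [-12.2, 2.1, 9.1]
opening: 0.0199
grip_force: 30.0
```

```bash
python3 m.py; cp pics/w_1*.png pics/last.png 2>/dev/null; ls pics
```

```text
[ 0.59647475 -0.24011757  0.03383877] [-3.14108498  0.00515333 -0.16786186] [-12.20005044   2.06997185   9.10852344] 29.98926043510437
tool j 0.007556387103844069 0.00014802154408519438
all top ((0.6385054588317871, -0.2461913824081421), (0.1431707739830017, 0.09997564554214478), 80.37376403808594) (array([ 424,  425,  106,   13,  108,  246,  351,  356, 1261, 2164, 2206,
       2725, 2576, 2649, 2673, 2830, 1782,    0,    0,    0,    0,    0,
          0,    0]), array([0.   , 0.004, 0.008, 0.012, 0.016, 0.02 , 0.024, 0.028, 0.032,
       0.036, 0.04 , 0.044, 0.048, 0.052, 0.056, 0.06 , 0.064, 0.068,
       0.072, 0.076, 0.08 , 0.084, 0.088, 0.092, 0.096]))
0.0 633 [-0.0117  0.0128] 0.0723 [ 96. 130. 156.]
0.006 322 [-0.0117  0.0128] 0.0745 [64.  69.5 72.5]
0.018 346 [-0.0162  0.0174] 0.0716 [ 96.  128.  154.5]
0.024 536 [-0.0094  0.0104] 0.0719 [ 99. 135. 162.]
0.03 1432 [-0.0528  0.0541] 0.0738 [ 96. 131. 158.]
0.036 3274 [-0.053   0.0544] 0.074 [ 98. 133. 160.]
0.042 3821 [-0.0529  0.0543] 0.0738 [168. 225. 247.]
0.048 3871 [-0.0626  0.0644] 0.0699 [107. 158. 220.]
0.054 4027 [-0.0627  0.0643] 0.0701 [109. 161. 222.]
0.06 4452 [-0.0627  0.0643] 0.0698 [104. 153. 213.]
0.066 160 [-0.0618  0.0436] 0.0638 [ 55.  78. 104.]
crop1.png
crop2.png
scene.png
top.png
w1.png
w2.png
w3.png
w_1161.png
w_1466.png
```

View pics/w_1466.png

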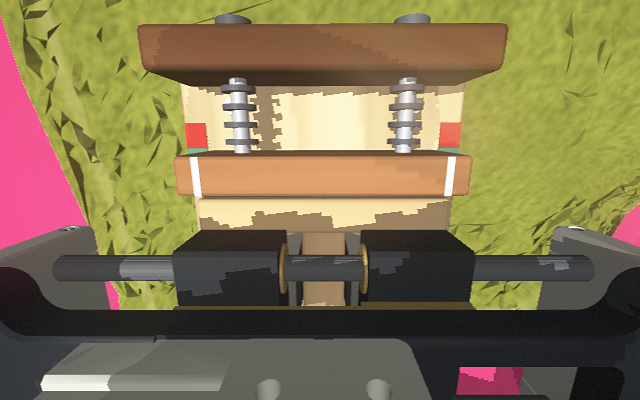

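The plate at (213, 323) lies flush on the rail between the white lines at columns 196 and 451. The rail stands in the green band, with the red marks still ahead of it at (135, 197) and (135, 450). The push is steady, so I hand in.

```bash
python3 -c "
from cell import robot
print(robot.hand_in())"
```

```text
the job is handed in; nothing more can be done
None
```

I pressed red, yellow and green in order, each fully down. The bracket is now held square and centred against the rail, pushed back about 18.5 mm (inside the green band) with a steady push of roughly 12 N at the wrist, and the job is handed in; no verdict came back.

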